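# Switch on a guarded bench output

## Robot

A 7-joint arm with a two-finger parallel gripper is mounted at the origin on a cart in front of the work surface, level with it; the furniture and walls round the work are solid. World frame = base frame: x ahead of the robot, y to its left, z up, the work surface at z = 0. Lengths are in m, angles in rad, forces in N, time in s.
With the tool pointing down it reaches from about 0.425 to 0.875 m from the base axis. Payload 9.9 kg.
Tool frame: the origin (TCP) lies on the mounting face of the last link; the fingertips stand 173 mm ahead of it and the grasp point (between the pads) lies 155 mm ahead of it; z points along the fingers, y is the line along which they close (so a half turn about z gives the same grasp; the last joint's range is limited). The gripper opens to 85 mm and grips with 20 to 120 N. Pads are 22 mm wide; open, the fingers measure 114 mm over their backs; the gripper's body (76 mm by 85 mm) begins 54 mm behind the grasp point. The pads swing forward as they close: fully open they stand 13 mm farther back than shut.
Start: joints at [1.03, 0.576, 0.025, 1.437, -0.015, 1.129, -0.057], TCP at [0.298, -0.606, 0.405] pointing down, gripper open.
Joint ranges: [-2.76, 2.76], [-0.34, 2.15], [-1.52, 1.57], [0.19, 2.46], [-1.09, 4.23], [0.17, 1.99], [-2.82, 2.82]. Speed limits (rad/s): [2.22, 2.22, 3.01, 3.01, 3.14, 3.14, 3.14].

## Interface

Orientations are given as a rotation vector (axis times angle).
In Python, from bench import ctrl, viewer, ticket gives the robot as it stands.
- The arm moves only by the tool step_arm, never from a script. Its argument "deltas" is a list of rows, each a list of 2 entries, a list of its own where there are three numbers: the shift along the world's x, y, z in mm, then the turn, a rotation vector about the world's x, y, z in degrees. A call has 1 to 20 rows; each row shifts and turns the commanded pose from where the row before left it; what a row does not reach is not made up. A row lasts 1/10 s, in which the tool goes at most 50 mm and 8.59 degrees, less where a joint would pass 70% of its speed; a pose out of reach is approached as far as the arm can. A call is refused whole if a number of a shift passes 50 or a number of a turn 8.59, either way. A call with a gripper value outside its range is refused whole. "claw" is the opening, from 0 (shut) to 1 (fully open), set as the call begins (left out, the last holds). The fingers move at their own pace and stop on an object; "squeeze" is the grip in N (left out, the last holds). Time passes only in rows, so rows that do not move let the fingers close. It gives the time, the measured TCP pose, the force, the opening and the grip force at its end, in the units of the state.
- ctrl.observe(): the state, without advancing time (a new reading comes with each control period).
- viewer.get_image(name): name is "side" or "top"; returns a dict with "image" (400x640x3 uint8, red, green, blue), "range_z" (400x640 float32, m along the optical axis (not along the pixel's ray), 0 where there is no reading), "fx", "fy", "cx", "cy" (pixels), "k1" (the pictures are not rectified: a ray, as slopes to the right and down, at radius r is drawn at 1 + k1 r^2 times it, then the intrinsics apply), "pose" (4x4, takes a point from camera to world coordinates). Camera axes: x right, y down, z forward; pixel columns grow to the right and rows downward; lengths in m; the calibration is good to about 2 mm. A picture is of the moment at which its call begins.
- ticket.job_done(): hands the job in; it is judged then, once.
The state is a dict: "t": time; "q": joint angles; "qvel": joint speeds; "tau": joint torques, N m; "eef_pos": TCP position; "ee_rot": TCP orientation; "ft_force": force on the tool from outside, world axes, zero at the start; "moment": the same for the moment, N m; "width": opening from 0.0 (shut) to 1.0 (fully open); "gripper_force": force on a finger pad.
Only numpy, scipy, OpenCV 4.12 (cv2) and the standard library are available. Lean on these libraries where they do the work, as an engineer would, in place of code of your own. Each camera call takes 0.05 s, during which the arm holds its last target. There are 200 camera calls.

## Task

Switch on the output of the switch box that has the pair of terminal posts on top: with the fingertips lift its hinged guard by the lip at the front and, keeping it raised on the backs of the fingers, push the toggle beneath all the way over to the rear; then draw the fingers out and let the guard drop fully shut. Grip and lift nothing and do not force the guard. Neither box may be shoved along or tipped, and the other box's switch, the bottle, the tube rack and the calculator are left alone.

Things in the scene. Friction and masses are not known exactly. Their poses are not given: they have to be found in the camera images.
- output_box: the box to switch on: grey bench switch box, 180 mm deep (x), 120 mm wide (y), loose on rubber feet, 2 to 3 kg. Origin: centre of its underside; x axis level to the rear, away from the operator, y to its left, z up. Told from the other box by two black terminal posts, 17 mm thick, 32 mm high, at the rear of its top (x = 68, y = +-24 mm). The guarded toggle is on its middle line, y = 0
- output_top_edge (a point): middle of the front edge of that box's flat aluminium top, at box x = -45, z = 76 mm. From here the front slopes down at 45 degrees to x = -90, z = 31 mm, then stands upright; the top is level from here to the rear end at x = 90 mm
- output_guard (a joint): hinge of the dark steel guard, a smooth hood over the toggle, 55 mm wide, roof 37 mm above the box's top; walls 2.5 mm thick, sides 50 mm apart inside; open only below, its rim 6 mm above the top. 0 = shut; grows as the front rises, stop at 1.25 rad. Weight and a light spring shut it from any angle (about 1 N at the lip): it never stays open by itself
- output_guard_hinge (a point): the guard's hinge axis, parallel to the box's y, at box x = 4, z = 81 mm; the guard's front wall stands 48 mm in front of it, from hinge height upward; the lip's edge is 60 mm in front of it and 8 mm above it
- output_lip: finger lip of that guard: a dark tab, 44 mm wide, 3 mm thick, that stands 12 mm out from the foot of the guard's front wall, rising outward by 5 mm, over the sloping front of the box. Origin: centre of its rolled free edge (6 mm thick, 40 mm long along y), when shut at box x = -56, z = 89 mm, 24 mm above the slope straight below it
- output_toggle (a joint): the toggle lever beneath that guard: 0 = off, leaning 0.35 rad towards the front; 0.70 = on, leaning 0.35 rad to the rear. A snap switch: it resists with about 2 to 3 N at its tip, less and less up to the middle (0.35), then jumps to the other end
- output_toggle_tip (a point): centre of the 10 mm ball on the end of that steel lever; the lever is 7 mm thick and turns about a point at box x = -21, z = 82 mm, 22 mm from the ball's centre. Off: ball at box x = -28.5, z = 103 mm; on: x = -13.5, z = 103 mm
- stirrer_box: the other switch box, to be left alone: the same case, guard and toggle, but with one round black knob, 44 mm across and 21 mm high, on the rear of the top in place of the posts. Origin and axes as for output_box
- stirrer_guard (a joint): guard of the other box, 0 = shut; stays shut
- stirrer_toggle (a joint): toggle of the other box, 0 = off; stays off
- reagent_bottle: small clear bottle with a screw cap, 44 mm across, 90 mm high, standing behind and between the boxes. Origin: centre of its underside. Leave alone
- tube_rack: rack with micro tubes, 62 x 122 x 41 mm, left of the boxes. Origin: centre of its underside. Leave alone
- calculator: flat dark pocket calculator, 123 x 82 x 16 mm, in front between the boxes. Origin: centre of its underside. Leave alone

How it is judged:
By the outcome, as a careful person would: the job done as asked, in the order asked, and still so for the second after the job is handed in, with the robot touching nothing.
It also fails if it takes over 32 s, if anything falls off the work surface, if the arm or the gripper's body presses on something with over 40 N, if the wrist force passes 120 N, or if a joint passes its speed limit or range.

## Working session

There is one attempt and no reset: what is moved stays moved. The work goes in short steps, Python scripts to look and compute and a tool call to move; the robot and the scene stay as the last step left them, time stands still between calls to the robot, and variables do not carry over. Pictures are saved under pics/ and viewed, at most 10 in all, crops included, and the job is handed in when it is done.

Besides the shell and the picture viewer there is one more tool, called after "Emit:" in YAML: its name, and indented under it one key for each argument. step_arm: Moves the arm, as the interface text tells. Its arguments: {"type":"object","properties":{"deltas":{"type":"array"},"claw":{"type":"number"},"squeeze":{"type":"number"}},"required":["deltas"]}

```bash
mkdir -p pics
cat > h.py <<'E'
import numpy as np, cv2, pickle
from bench import ctrl, viewer, ticket
def snap(n,f):
    d=viewer.get_image(n); pickle.dump(d,open(f'pics/{f}.pkl','wb'))
    cv2.imwrite(f'pics/{f}.png',d['image'][:,:,::-1]); return d
def load(f): return pickle.load(open(f'pics/{f}.pkl','rb'))
def pt(d,u,v,z=None):
    K=np.array([[d['fx'],0,d['cx']],[0,d['fy'],d['cy']],[0,0,1.]])
    x,y=cv2.undistortPoints(np.array([[[u,v]]],float),K,np.array([d['k1'],0,0,0,0.]))[0,0]
    P=d['pose']
    if z is None:
        s=d['range_z'][int(round(v)),int(round(u))]
    else:
        r=P[:3,:3]@[x,y,1]; s=(z-P[2,3])/r[2]
    return P[:3,:3]@(np.array([x,y,1])*s)+P[:3,3]
E
python3 - <<'E'
from h import *
for n in('top','side'):
    d=snap(n,n+'1'); print(n,d['pose'].round(3).tolist(),d['fx'],d['k1'])
s=ctrl.observe(); print(s['t'],s['eef_pos'],s['ee_rot'],s['width'])
E
```

```text
top [[-0.004, -0.996, 0.093, 0.51], [-1.0, 0.004, 0.008, 0.145], [-0.008, -0.093, -0.996, 1.113], [0.0, 0.0, 0.0, 1.0]] 385.61510931214383 -0.02817322941784067
side [[-0.927, -0.254, 0.276, 0.337], [-0.375, 0.626, -0.684, 0.775], [0.001, -0.738, -0.675, 0.719], [0.0, 0.0, 0.0, 1.0]] 372.34767038966635 -0.0855942732220749
0.1 [ 0.29768782 -0.60564638  0.4038806 ] [-3.05847653e+00 -7.11065231e-01  6.93375220e-04] 1.0008036824788737
```

View pics/top1.png

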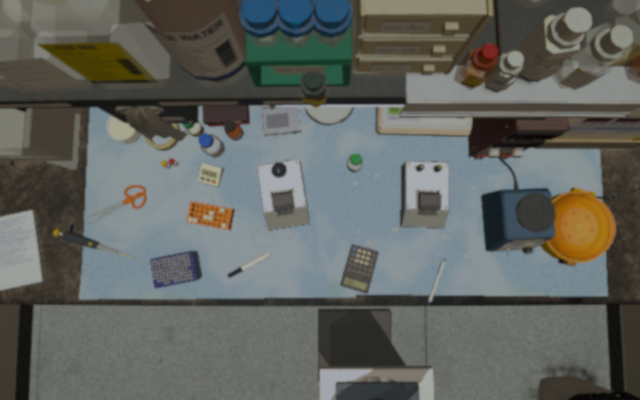

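View pics/side1.png

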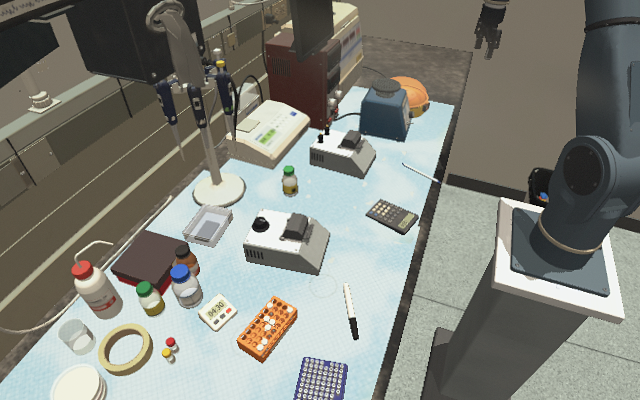

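Run:
```python
from h import *
a=load('top1')['image'][150:240,390:470,::-1]; b=load('side1')['image'][110:190,295:395,::-1]
a=cv2.resize(a,None,fx=6.6,fy=6.6,interpolation=cv2.INTER_CUBIC)[:594]; cv2.imwrite('pics/ca.png',a)
d=load('top1')
# points on top of the box by depth
P=[];
for v in range(150,240):
    for u in range(390,470):
        p=pt(d,u,v)
        P.append([u,v,*p])
P=np.array(P); m=(P[:,4]>.071)&(P[:,4]<.082)
Q=P[m]; print(len(Q), Q[:,2:].mean(0), np.median(Q[:,4]))
r=cv2.minAreaRect((Q[:,2:4]*1000).astype(np.float32)); print(r, cv2.boxPoints(r))
g=P[(P[:,4]>.106)&(P[:,4]<.120)]; print(len(g),np.median(g[:,4]),cv2.minAreaRect((g[:,2:4]*1000).astype(np.float32)))
```

```text
1631 [ 0.65968065 -0.13349767  0.07589404] 0.07587486440381563
((650.9949951171875, -135.59515380859375), (118.39468383789062, 141.01437377929688), 87.84967041015625) [[ 578.3163  -192.10527]
 [ 719.2313  -197.39635]
 [ 723.6737   -79.08504]
 [ 582.75867  -73.79396]]
323 0.11170021006948194 ((645.8037719726562, -136.13064575195312), (54.99945831298828, 117.76378631591797), 88.07992553710938)
```

View pics/ca.png

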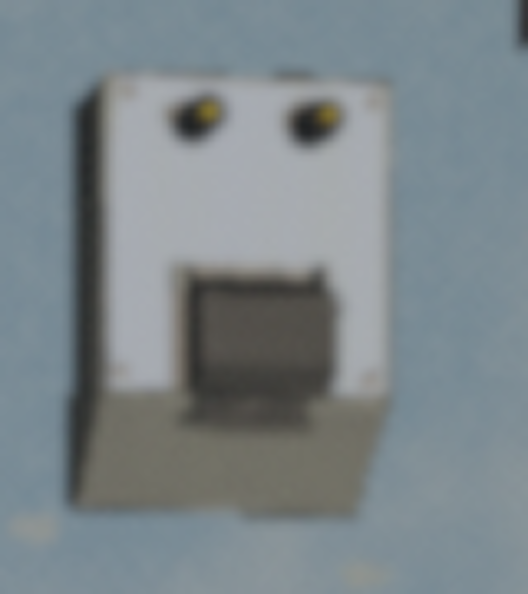

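Run:
```python
from h import *
d=load('top1'); f=lambda a,b:(390+(a+.5)/6.6-.5,150+(b+.5)/6.6-.5)
q=[pt(d,*f(*c),z=.076)*1000 for c in [(103,78),(390,78),(103,393),(390,397)]]
for p in q: print(p.round(1))
b=np.array([[90,60],[90,-60],[-45,60],[-45,-60.]]);W=np.array(q)[:,:2]
H=(b-b.mean(0)).T@(W-W.mean(0)); y=np.arctan2(H[0,1]-H[1,0],H[0,0]+H[1,1]);R=np.array([[np.cos(y),-np.sin(y)],[np.sin(y),np.cos(y)]])
o=W.mean(0)-R@b.mean(0);print('yaw',np.degrees(y),'o',o)
print('guard roof corners',[pt(d,*f(*c),z=.113).round(4)*1000 for c in [(200,285),(335,285),(200,390),(335,390)]])
print('posts',[pt(d,*f(*c),z=.108).round(4)*1000 for c in [(210,110),(328,113)]])
d=load('side1')
P=np.array([pt(d,u,v) for v in range(110,190) for u in range(295,395)])*1000
Q=P[(abs(P[:,2]-76)<4)]; print(np.median(Q[:,2]),cv2.minAreaRect(Q[:,:2].astype(np.float32)))
G=P[(abs(P[:,2]-113)<3)&(P[:,0]<650)]; print(np.median(G[:,2]),cv2.minAreaRect(G[:,:2].astype(np.float32)))
```

```text
[720.1 -78.5  76. ]
[ 719.7 -197.4   76. ]
[589.6 -75.3  76. ]
[ 587.4 -192.7   76. ]
yaw -1.2360395944979707 o [ 631.70349478 -135.52083885]
guard roof corners [array([ 629.4, -106.9,  113. ]), array([ 629.2, -160.4,  113. ]), array([ 587.7, -105.7,  113. ]), array([ 587.5, -159. ,  113. ])]
posts [array([ 700.5, -114.2,  108. ]), array([ 699.1, -161.5,  108. ])]
74.46683143678402 ((681.9718627929688, -187.08447265625), (338.2197570800781, 243.37820434570312), 2.1534769535064697)
111.54495041434647 ((585.0113525390625, -212.89271545410156), (229.81947326660156, 51.221717834472656), 69.46935272216797)
```

Emit:
step_arm:
  deltas:
    - [[10,40,0],[0,0,-2.8]]
    - [[10,40,0],[0,0,-2.8]]
    - [[10,40,0],[0,0,-2.8]]
    - [[10,40,0],[0,0,-2.8]]
    - [[10,40,0],[0,0,-2.8]]
    - [[10,40,0],[0,0,-2.8]]
    - [[10,40,0],[0,0,-2.8]]
    - [[10,40,0],[0,0,-2.8]]
    - [[10,40,0],[0,0,-2.8]]
    - [[10,40,0],[0,0,-2.8]]
    - [[10,40,0],[0,0,0]]
    - [[10,30,0],[0,0,0]]
  claw: 0
  squeeze: 20

```text
t: 1.3
eef_pos: [0.4177, -0.1333, 0.4046]
ee_rot: [-3.141, 0.048, 0.0]
ft_force: [1.4, -0.9, 0.8]
width: 0.004
gripper_force: 0.0
```

Emit:
step_arm:
  deltas:
    - [[0,0,0],[0,-7.5,0]]
    - [[0,0,0],[0,-7.5,0]]
    - [[0,0,0],[0,-7.5,0]]
    - [[0,0,-20],[0,-7.5,0]]
    - [[0,0,-20],[0,-7.5,0]]
    - [[0,0,-20],[0,-7.5,0]]
    - [[0,0,-20],[0,0,0]]
    - [[0,0,0],[0,0,0]]

```text
t: 2.1
eef_pos: [0.4236, -0.1386, 0.374]
ee_rot: [-2.966, 0.032, -0.9]
ft_force: [0.5, 0.3, -0.4]
width: -0.0
gripper_force: 0.0
```

Run:
```python
from h import *
from scipy.spatial.transform import Rotation as R
s=ctrl.observe(); print(s['q'].round(3) if hasattr(s['q'],'round') else s['q'],s['eef_pos']); print(R.from_rotvec(s['ee_rot']).as_matrix().round(3)); print(s['ft_force'])
```

```text
[ 0.441  0.196 -0.177  2.3   -1.055  0.175 -0.31 ] [ 0.42360948 -0.13864409  0.37399187]
[[ 0.831 -0.007  0.556]
 [-0.032 -0.999  0.034]
 [ 0.555 -0.046 -0.831]]
[ 0.48972879  0.33971396 -0.3611372 ]
```

Emit:
step_arm:
  deltas:
    - [[0,0,0],[0,7.5,0]]
    - [[0,0,0],[0,7.5,0]]
    - [[0,0,0],[6,0,0]]
    - [[0,0,0],[6,0,0]]
    - [[0,0,0],[6,0,0]]
    - [[0,0,0],[0,0,0]]

```text
t: 2.7
eef_pos: [0.427, -0.1358, 0.3739]
ee_rot: [-2.707, 0.119, -0.605]
ft_force: [-0.5, -0.1, -0.7]
width: -0.002
gripper_force: 0.0
```

```bash
cat > kin.py <<'E'
import numpy as np, itertools
from scipy.spatial.transform import Rotation as R
from scipy.optimize import least_squares
def fk(q,s,p):
    o1,o7,h,a,ex,b,wx,c,ez=p
    r=R.from_euler('Z',s[0]*q[0]+o1); x=np.array([0,0,h])
    r=r*R.from_euler('Y',q[1])*R.from_euler('Z',s[1]*q[2]); x=x+r.apply([ex,0,a])
    r=r*R.from_euler('Y',q[3])*R.from_euler('Z',s[2]*q[4]); x=x+r.apply([ez,0,b])
    r=r*R.from_euler('Y',q[5])*R.from_euler('Z',s[3]*q[6]+o7); x=x+r.apply([0,0,c]); 
    return x,r,wx
E
cat > fit.py <<'E'
from kin import *; from bench import ctrl
import json
s=ctrl.observe()
D=[([1.03,0.576,0.025,1.437,-0.015,1.129,-0.057],[.298,-.606,.405],[-3.05847653,-.711065231,.0006934]),
([.441,.196,-.177,2.3,-1.055,.175,-.31],[.42361,-.13864,.37399],[-2.966,.032,-.9]),
(list(s['q']),list(s['eef_pos']),list(s['ee_rot']))]
print(np.round(D[2][0],3),D[2][1:])
best=[]
for sg in itertools.product([1,-1],repeat=4):
  for o1 in (0,np.pi):
   for o7 in(0,np.pi/2,np.pi,-np.pi/2):
    def f(p):
        e=[]
        for q,x,r in D:
            X,Rr,_=fk(q,sg,p); e+=list(X-x)+list(.5*(R.from_rotvec(r).inv()*Rr).as_rotvec())
        return e
    o=least_squares(f,[o1,o7,.3,.35,0,.35,0,.2,0]); best.append((o.cost,sg,o.x))
best.sort(key=lambda t:t[0])
for b in best[:4]: print(b[0],b[1],b[2].round(4))
json.dump([best[0][1],list(best[0][2])],open('kin.json','w'))
E
python3 fit.py
```

```text
[ 0.384  0.257  0.022  2.199 -0.966  0.617 -0.464] ([np.float64(0.42699534931117666), np.float64(-0.13584309536965494), np.float64(0.37385801038537236)], [np.float64(-2.7067134699173354), np.float64(0.11894991437485386), np.float64(-0.6049043483503568)])
0.0002848003889277922 (-1, -1, -1, -1) [-5.23000e-02  1.52430e+00  2.10400e-01  6.09700e-01  2.40000e-03
  3.65600e-01  1.77288e+01  1.79700e-01 -2.34000e-02]
0.0002848003889278005 (-1, -1, -1, -1) [-5.23000e-02 -4.75890e+00  2.10400e-01  6.09700e-01  2.40000e-03
  3.65600e-01 -4.86744e+01  1.79700e-01 -2.34000e-02]
0.0002848003889278207 (-1, -1, -1, -1) [-5.2300e-02  1.5243e+00  2.1040e-01  6.0970e-01  2.4000e-03  3.6560e-01
 -3.4754e+01  1.7970e-01 -2.3400e-02]
0.0002848003889279371 (-1, -1, -1, -1) [-0.0523  1.5243  0.2104  0.6097  0.0024  0.3656 -1.7107  0.1797 -0.0234]
```

```bash
cat > fit2.py <<'E'
from kin import *; from bench import ctrl
import json,os
s=ctrl.observe()
F='data.json'
D=json.load(open(F)) if os.path.exists(F) else [([1.03,0.576,0.025,1.437,-0.015,1.129,-0.057],[.298,-.606,.405],[-3.05847653,-.711065231,.0006934]),
([.441,.196,-.177,2.3,-1.055,.175,-.31],[.42361,-.13864,.37399],[-2.966,.032,-.9])]
D.append((list(s['q']),list(s['eef_pos']),list(s['ee_rot']))); json.dump(D,open(F,'w'))
E
cat >> kin.py <<'E'
def fk2(q,p,sg=(-1,-1,-1,-1)):
    h,a,ex,ey,b,wx,wy,c,sx,sy,o7=p
    r=R.from_euler('Z',sg[0]*q[0]); x=np.array([0,0,h])+r.apply([sx,sy,0])
    r=r*R.from_euler('Y',q[1])*R.from_euler('Z',sg[1]*q[2]); x=x+r.apply([ex,ey,a])
    r=r*R.from_euler('Y',q[3])*R.from_euler('Z',sg[2]*q[4]); x=x+r.apply([wx,wy,b])
    r=r*R.from_euler('Y',q[5])*R.from_euler('Z',sg[3]*q[6]+o7); x=x+r.apply([0,0,c])
    return x,r
E
cat >> fit2.py <<'E'
for q,x,r in D: print('ori res',[ (R.from_rotvec(r).inv()*fk2(q,[0]*10+[o])[1]).as_rotvec().round(3).tolist() for o in (0,np.pi/2)])
def f(p):
    e=[]
    for q,x,r in D:
        X,Rr=fk2(q,p); e+=list(X-x)+list(.3*(R.from_rotvec(r).inv()*Rr).as_rotvec())
    return list(np.array(e)*1000)+list(np.array(p)[[2,3,5,6,8,9]]*10)
o=least_squares(f,[.3,.35,0,0,.35,0,0,.2,0,0,1.57]); print(o.cost,o.x.round(4)); print(np.round(o.fun,1)); json.dump(list(o.x),open('kin2.json','w'))
E
python3 fit2.py
```

```text
ori res [[-0.001, -0.001, -1.57], [-0.001, 0.0, 0.0]]
ori res [[0.001, -0.0, -1.571], [0.001, -0.001, -0.001]]
ori res [[0.0, 0.0, -1.571], [0.0, -0.0, 0.0]]
0.19727889393273587 [ 2.6650e-01  5.8660e-01  5.0000e-03 -2.7100e-02  3.8590e-01 -3.0000e-03
 -4.8000e-03  1.8880e-01  1.0000e-04 -1.4800e-02  1.5708e+00]
[ 0.   0.   0.  -0.4  0.   0.1 -0.  -0.   0.   0.2 -0.2 -0.2  0.   0.
 -0.   0.   0.   0.   0.  -0.3 -0.  -0.   0.  -0.1]
```

Emit:
step_arm:
  deltas:
    - [[0,0,0],[-8,0,0]]
    - [[0,0,0],[-8,0,0]]
    - [[0,0,0],[-8,0,0]]
    - [[20,0,20],[-8,0,0]]
    - [[40,0,20],[-8,0,0]]
    - [[40,0,20],[-8,0,0]]
    - [[40,0,20],[0,0,0]]
    - [[0,0,0],[0,0,0]]

```text
t: 3.5
eef_pos: [0.5407, -0.1338, 0.432]
ee_rot: [2.781, 0.103, 0.621]
ft_force: [-0.7, 0.0, -0.7]
width: -0.005
gripper_force: 0.0
```

```bash
python3 fit2.py; python3 -c "
from bench import ctrl
s=ctrl.observe();print(s['q'],s['eef_pos'])"
```

```text
ori res [[-0.001, -0.001, -1.57], [-0.001, 0.0, 0.0]]
ori res [[0.001, -0.0, -1.571], [0.001, -0.001, -0.001]]
ori res [[0.0, 0.0, -1.571], [0.0, -0.0, 0.0]]
ori res [[0.0, 0.0, -1.571], [0.0, -0.0, 0.0]]
0.22851703211878593 [ 2.6700e-01  5.8780e-01 -1.2000e-03 -3.2000e-02  3.9230e-01  0.0000e+00
  1.0000e-04  1.8820e-01  0.0000e+00 -1.5000e-02  1.5708e+00]
[-0.   0.  -0.  -0.4  0.   0.1 -0.   0.  -0.1  0.2 -0.2 -0.2  0.1 -0.
  0.1  0.  -0.   0.   0.  -0.   0.   0.  -0.   0.  -0.  -0.3  0.   0.
  0.  -0.2]
[-0.41252615  0.32320674  0.6637604   1.97321969 -0.02698222  0.41602251
 -1.29874583] [ 0.54065613 -0.13379564  0.43197827]
```

Emit:
step_arm:
  deltas:
    - [[-40,0,-10],[4,0,0]]
    - [[-40,0,-30],[4,0,0]]
    - [[-20,0,-40],[4,0,0]]
    - [[0,0,-40],[4,0,0]]
    - [[0,0,-40],[4,0,0]]
    - [[0,0,-10],[0,0,0]]
    - [[0,0,0],[0,0,0]]

```text
t: 4.2
eef_pos: [0.4437, -0.1341, 0.3155]
ee_rot: [3.041, 0.032, 0.657]
ft_force: [-0.2, -0.6, 0.3]
width: 0.0
gripper_force: 0.0
```

```bash
python3 fit2.py; python3 -c "
from bench import ctrl
s=ctrl.observe();print(s['q'],s['eef_pos'])"
```

```text
ori res [[-0.001, -0.001, -1.57], [-0.001, 0.0, 0.0]]
ori res [[0.001, -0.0, -1.571], [0.001, -0.001, -0.001]]
ori res [[0.0, 0.0, -1.571], [0.0, -0.0, 0.0]]
ori res [[0.0, 0.0, -1.571], [0.0, -0.0, 0.0]]
ori res [[0.0, 0.0, -1.571], [0.0, 0.0, 0.0]]
0.23195320970351685 [ 2.6720e-01  5.8750e-01 -1.1000e-03 -3.1900e-02  3.9230e-01  1.0000e-04
  1.0000e-04  1.8800e-01  1.0000e-04 -1.5000e-02  1.5708e+00]
[-0.   0.  -0.  -0.4  0.   0.1 -0.   0.1 -0.1  0.2 -0.2 -0.2  0.1 -0.
  0.1  0.   0.   0.  -0.   0.   0.   0.  -0.   0.   0.  -0.1  0.   0.
  0.   0.  -0.  -0.3  0.   0.   0.  -0.2]
[ 0.07559552  0.33069226  0.18885449  2.28924132 -0.91542051  0.17110979
 -0.42873561] [ 0.44368025 -0.13414896  0.31550686]
```

```bash
cat > ik.py <<'E'
from kin import *; import json
from scipy.optimize import least_squares
P=json.load(open('kin2.json'))
lo=np.array([-2.76,-.34,-1.52,.19,-1.09,.17,-2.82])+.02; hi=np.array([2.76,2.15,1.57,2.46,4.23,1.99,2.82])-.02
yaw=np.radians(-1.9); O=np.array([.631,-.1353,0])
def target(tip,th,roll=0):   # tip in box mm (x,z), th deg below horizontal
    Rz=R.from_euler('Z',yaw); d=np.array([np.cos(np.radians(th)),0,-np.sin(np.radians(th))])
    xt=np.array([np.sin(np.radians(th)),0,np.cos(np.radians(th))]); M=np.c_[xt,np.cross(d,xt),d]
    r=Rz*R.from_matrix(M)*R.from_euler('Z',roll)
    return O+Rz.apply(np.array([tip[0],0,tip[1]])/1000)-.173*Rz.apply(d), r
def ik(x,r,q0):
    f=lambda q:(lambda X,A:np.r_[X-x,.3*(r.inv()*A).as_rotvec(),1e-4*(q-q0)])(*fk2(q,P))
    o=least_squares(f,np.clip(q0,lo+1e-3,hi-1e-3),bounds=(lo,hi)); return o.x,np.abs(o.fun[:6]).max()
E
cat > scan.py <<'E'
from ik import *
g=np.random.default_rng(0)
for th in (20,35,45,60):
  for roll in (0,np.pi):
    x,r=target((-60,75),th,roll); S=[]
    for k in range(40):
        q,e=ik(x,r,g.uniform(lo,hi))
        if e<2e-3: S.append(q)
    S=np.array(S); print(th,roll>1,len(S)); 
    if len(S): print(S[np.argsort(S[:,4])][::max(1,len(S)//6)].round(2))
E
python3 scan.py
```

```text
20 False 0
20 True 0
35 False 0
35 True 0
45 False 0
45 True 0
60 False 12
[[ 0.61  0.6  -0.59  2.32  2.32  0.33  2.59]
 [ 0.47  0.57 -0.39  2.32  2.65  0.27  2.24]
 [ 0.39  0.56 -0.28  2.32  2.88  0.25  2.  ]
 [ 0.25  0.55 -0.07  2.33  3.33  0.26  1.55]
 [ 0.13  0.56  0.1   2.33  3.62  0.3   1.25]
 [-0.29  0.71  0.77  2.35  4.21  0.65  0.62]]
60 True 28
[[ 1.04  1.03 -1.49  2.3   1.77  1.04  0.11]
 [ 0.98  0.88 -1.28  2.3   1.82  0.81  0.02]
 [ 0.82  0.7  -0.93  2.31  1.99  0.52 -0.19]
 [ 0.66  0.62 -0.67  2.31  2.22  0.37 -0.45]
 [ 0.57  0.59 -0.53  2.32  2.4   0.31 -0.64]
 [ 0.37  0.56 -0.24  2.32  2.96  0.25 -1.22]
 [ 0.26  0.55 -0.09  2.33  3.29  0.26 -1.55]]
```

```bash
cat > planA.py <<'E'
from ik import *; from bench import ctrl
s=ctrl.observe(); r=R.from_rotvec(s['ee_rot']); print(s['q'].round(2),s['eef_pos'].round(3)); print(r.as_matrix().round(2))
d=r.as_matrix()[:,2]; print('roll step',(-8.2*d).round(2))
g=np.random.default_rng(1)
for tip in ((-110,200),(-80,90),(-52,80),(-20,95)):
  for th in (60,66,72):
    x,rr=target(tip,th,np.pi); S=[]
    for k in range(30):
        q,e=ik(x,rr,g.uniform(lo,hi)); 
        if e<1e-3:S.append(q)
    S=np.array(S)
    if len(S): print(tip,th,len(S),x.round(3)); print(S[np.argsort(S[:,4])][::max(1,len(S)//3)].round(2))
E
python3 planA.py
```

```text
[ 0.08  0.33  0.19  2.29 -0.92  0.17 -0.43] [ 0.444 -0.134  0.316]
[[ 0.91  0.01  0.41]
 [ 0.03 -1.   -0.03]
 [ 0.41  0.03 -0.91]]
roll step [-3.39  0.21  7.47]
(-110, 200) 60 18 [ 0.435 -0.129  0.35 ]
[[ 0.84  0.3  -0.78  2.29  0.98  0.19  0.75]
 [ 0.84  0.3  -0.78  2.29  0.98  0.19  0.75]
 [ 0.84  0.3  -0.78  2.29  0.98  0.19  0.75]]
(-110, 200) 66 15 [ 0.451 -0.129  0.358]
[[-0.04  0.27  0.31  2.22 -0.59  0.3   2.32]
 [ 0.51  0.27 -0.37  2.2   0.16  0.28  1.56]
 [ 1.17  0.56 -1.41  2.18  1.09  0.68  0.62]]
(-110, 200) 72 15 [ 0.468 -0.13   0.365]
[[-0.45  0.4   0.91  2.14 -0.82  0.59  2.56]
 [ 0.69  0.32 -0.64  2.1   0.37  0.49  1.33]
 [ 1.15  0.65 -1.48  2.09  1.    0.89  0.7 ]]
(-80, 90) 60 18 [ 0.465 -0.13   0.24 ]
[[ 1.07  0.97 -1.5   2.34  1.74  0.99  0.09]
 [ 0.96  0.74 -1.16  2.34  1.85  0.65 -0.06]
 [ 0.4   0.51 -0.27  2.36  2.94  0.24 -1.2 ]]
(-80, 90) 66 13 [ 0.481 -0.13   0.248]
[[ 1.01  0.85 -1.35  2.25  1.55  0.83  0.24]
 [ 1.05  0.96 -1.5   2.24  1.55  1.    0.25]
 [ 0.6   0.54 -0.58  2.26  1.61  0.24  0.13]
 [ 0.55  0.52 -0.5   2.26  1.64  0.19  0.09]]
(-80, 90) 72 
[... 826 characters left out ...]
99  1.02 -1.5   2.09  1.41  1.11  0.42]]
(-20, 95) 60 14 [ 0.525 -0.132  0.245]
[[ 1.    0.96 -1.42  2.19  1.69  0.93  0.2 ]
 [ 0.48  0.56 -0.43  2.21  2.22  0.19 -0.48]
 [ 0.48  0.56 -0.43  2.21  2.22  0.19 -0.48]
 [-0.09  0.58  0.4   2.23  4.21  0.34 -2.53]]
(-20, 95) 66 14 [ 0.541 -0.132  0.253]
[[ 0.47  0.56 -0.42  2.12  1.12  0.19  0.61]
 [ 0.53  0.57 -0.52  2.11  1.21  0.24  0.53]
 [ 0.69  0.63 -0.77  2.11  1.34  0.4   0.43]
 [ 1.    1.01 -1.49  2.1   1.52  1.06  0.36]]
(-20, 95) 72 20 [ 0.558 -0.133  0.26 ]
[[-0.19  0.62  0.55  2.04 -1.04  0.43  2.7 ]
 [ 0.42  0.56 -0.38  2.02  0.57  0.32  1.15]
 [ 0.85  0.78 -1.12  2.01  1.21  0.75  0.59]
 [ 0.97  1.02 -1.5   2.    1.38  1.13  0.49]]
```

```bash
cat > sim.py <<'E'
from ik import *
LO=lo-.02; HI=hi+.02
def jac(q):
    x,r=fk2(q,P); J=np.zeros((6,7))
    for i in range(7):
        k=q.copy(); k[i]+=1e-5; X,A=fk2(k,P); J[:3,i]=(X-x)/1e-5; J[3:,i]=(A*r.inv()).as_rotvec()/1e-5
    return J
def run(q,rows,w=1.,lam=1e-3,verbose=False,home=None,kn=0.):
    q=np.array(q,float); x,r=fk2(q,P); tx,tr=x,r
    for dx,dr in rows:
        tx=tx+np.array(dx)/1000; tr=R.from_rotvec(np.radians(dr))*tr
        for it in range(8):
            X,A=fk2(q,P); e=np.r_[tx-X,(tr*A.inv()).as_rotvec()]
            J=jac(q); free=np.ones(7,bool)
            for t in range(4):
                Jf=J*free; dq=Jf.T@np.linalg.solve(Jf@Jf.T+lam**2*np.eye(6),e)
                if home is not None: dq+=kn*(np.eye(7)-np.linalg.pinv(Jf)@Jf)@((home-q)*free)
                bad=free&(((q+dq<LO)&(dq<0))|((q+dq>HI)&(dq>0)))
                if not bad.any(): break
                free&=~bad
            q=np.clip(q+dq,LO,HI)
    X,A=fk2(q,P); return q,np.r_[tx-X,(tr*A.inv()).as_rotvec()]
E
cat > t.py <<'E'
from sim import *
D=json.load(open('data.json'))
z=[0,0,0]
m2=[[z,[0,7.5,0]]]*2+[[z,[6,0,0]]]*3
m3=[[z,[-8,0,0]]]*3+[[[20,0,20],[-8,0,0]]]+[[[40,0,20],[-8,0,0]]]*2+[[[40,0,20],z]]
m4=[[[-40,0,-10],[4,0,0]],[[-40,0,-30],[4,0,0]],[[-20,0,-40],[4,0,0]],[[0,0,-40],[4,0,0]],[[0,0,-40],[4,0,0]],[[0,0,-10],z]]
for kn in (0,):
  for i,m in ((1,m2),(2,m3),(3,m4)):
    q,e=run(D[i][0],m); print(np.round(q,2),np.abs(e).max().round(3)); print('  ',np.round(D[i+1][0],2))
q0=np.array(D[0][0]); tx=np.array([.4177,-.1333,.4046])
E
python3 t.py
```

```text
[ 0.24  0.27  0.19  2.16 -0.81  0.71 -0.61] 0.0
   [ 0.38  0.26  0.02  2.2  -0.97  0.62 -0.46]
[-0.56  0.39  0.83  1.91  0.14  0.43 -1.42] 0.0
   [-0.41  0.32  0.66  1.97 -0.03  0.42 -1.3 ]
[ 0.46  0.35 -0.24  2.22 -0.39  0.2  -0.95] 0.054
   [ 0.08  0.33  0.19  2.29 -0.92  0.17 -0.43]
```

```bash
cat > planB.py <<'E'
from sim import *
def rows_to(q,x,r,n):
    X,A=fk2(q,P); dx=(x-X)*1000/n; dr=np.degrees((r*A.inv()).as_rotvec())/n
    return [[dx,dr]]*n
D=json.load(open('data.json')); q=np.array(D[-1][0])
z=[0,0,0]
x,r=target((-60,230),85,0); q,e=run(q,rows_to(q,x,r,6)); print('up',q.round(2),e.round(3), x.round(3))
for tilt in (0,20,35):
  # roll 180 about world z
  qa,e=run(q,[[z,[0,0,8.2]]]*22); print('roll',qa.round(2),np.abs(e).max().round(3))
  for sd in (1,-1):
    if tilt==0 and sd<0: continue
    qb,e=run(qa,[[z,[sd*5,0,0]]]*(tilt//5)); 
    x,r=target((-60,230),66,np.pi); x,_=fk2(qb,P)
    Rx=R.from_rotvec(np.radians([sd*tilt,0,0]))
    qc,e=run(qb,rows_to(qb,x,Rx*r,8)); print(' side',sd*tilt,qc.round(2),np.abs(e).max().round(3))
    for tip,th in (((-110,200),66),((-85,90),62),((-54,80),62),((-20,95),64)):
        x,r=target(tip,th,np.pi); qc,e=run(qc,rows_to(qc,x,r,10)); print('   ',tip,qc.round(2),np.abs(e).max().round(4))
E
python3 planB.py
```

```text
up [-0.35  0.51  0.79  1.78 -0.47  0.95 -0.98] [ 0.  0. -0. -0. -0.  0.] [ 0.556 -0.133  0.402]
roll [ 0.19  0.45 -0.06  1.68  0.04  1.1   1.66] 0.0
 side 0 [ 0.26  0.33 -0.12  1.92 -0.03  0.47  1.71] 0.0
    (-110, 200) [ 0.35  0.26 -0.17  2.21 -0.07  0.27  1.79] 0.0
    (-85, 90) [ 0.35  0.36 -0.18  2.16 -0.08  0.18  1.8 ] 0.0841
    (-54, 80) [ 0.68  0.62 -0.71  2.26  1.94  0.35 -0.17] 0.0
    (-20, 95) [ 0.49  0.56 -0.45  2.15  1.46  0.18  0.27] 0.0
roll [ 0.19  0.45 -0.06  1.68  0.04  1.1   1.66] 0.0
 side 20 [ 0.5   0.38 -0.3   1.89 -0.53  0.6   2.1 ] 0.0
    (-110, 200) [ 0.25  0.25 -0.05  2.21 -0.21  0.27  1.93] 0.0
    (-85, 90) [ 0.28  0.34 -0.1   2.18 -0.23  0.18  1.95] 0.0874
    (-54, 80) [ 0.28  0.43 -0.1   2.1  -0.23  0.18  1.95] 0.0795
    (-20, 95) [ 0.06  0.52  0.19  2.1  -1.07  0.19  2.77] 0.0243
 side -20 [-0.06  0.33  0.15  1.97  0.61  0.45  1.18] 0.0
    (-110, 200) [ 0.46  0.26 -0.32  2.2   0.09  0.27  1.62] 0.0
    (-85, 90) [ 0.76  0.59 -0.8   2.33  1.95  0.38 -0.19] 0.0
    (-54, 80) [ 0.71  0.63 -0.76  2.26  1.91  0.38 -0.14] 0.0
    (-20, 95) [ 0.56  0.58 -0.56  2.14  1.48  0.24  0.27] 0.0
roll [ 0.19  0.45 -0.06  1.68  0.04  1.1   1.66] 0.0
 side 35 [ 0.61  0.43 -0.37  1.87 -0.8   0.75  2.27] 0.0
    (-110, 200) [ 0.21  0.25  0.    2.21 -0.27  0.27  1.99] 0.0
    (-85, 90) [ 0.26  0.36 -0.06  2.16 -0.3   0.18  2.03] 0.0838
    (-54, 80) [ 0.25  0.43 -0.06  2.1  -0.3   0.18  2.03] 0.0793
    (-20, 95) [ 0.07  0.51  0.18  2.1  -1.06  0.19  2.76] 0.0243
 side -35 [-0.23  0.36  0.28  2.01  1.06  0.54  0.8 ] 0.0
    (-110, 200) [ 0.51  0.27 -0.38  2.2   0.17  0.28  1.55] 0.0
    (-85, 90) [ 0.73  0.58 -0.75  2.33  1.98  0.35 -0.23] 0.0
    (-54, 80) [ 0.68  0.61 -0.71  2.26  1.95  0.35 -0.18] 0.0
    (-20, 95) [ 0.48  0.56 -0.44  2.15  1.46  0.18  0.27] 0.0
```

Emit:
step_arm:
  deltas:
    - [[20,0,15],[0,4,0]]
    - [[20,0,15],[0,4,0]]
    - [[20,0,15],[0,4,0]]
    - [[20,0,15],[0,4,0]]
    - [[15,0,15],[0,4,0]]
    - [[10,0,10],[0,0,0]]
    - [[0,0,0],[0,0,8.2]]
    - [[0,0,0],[0,0,8.2]]
    - [[0,0,0],[0,0,8.2]]
    - [[0,0,0],[0,0,8.2]]
    - [[0,0,0],[0,0,8.2]]
    - [[0,0,0],[0,0,8.2]]
    - [[0,0,0],[0,0,8.2]]
    - [[0,0,0],[0,0,8.2]]
    - [[0,0,0],[0,0,8.2]]
    - [[0,0,0],[0,0,8.2]]
    - [[0,0,0],[0,0,8.2]]
    - [[0,0,0],[0,0,8.2]]
    - [[0,0,0],[0,0,8.2]]
    - [[0,0,0],[0,0,8.2]]

```text
t: 6.2
eef_pos: [0.5436, -0.135, 0.3955]
ee_rot: [-1.615, -2.608, -0.103]
ft_force: [-1.0, 0.5, -0.2]
width: -0.002
gripper_force: 0.0
```

Emit:
step_arm:
  deltas:
    - [[0,0,0],[0,0,8.2]]
    - [[0,0,0],[0,0,8.2]]
    - [[0,0,0],[0,0,8.2]]
    - [[0,0,0],[0,0,8.2]]
    - [[0,0,0],[0,0,8.2]]
    - [[0,0,0],[0,0,8.2]]
    - [[0,0,0],[0,0,8.2]]
    - [[0,0,0],[0,0,8.2]]

```text
t: 7.0
eef_pos: [0.5439, -0.135, 0.3955]
ee_rot: [0.054, -3.038, -0.015]
ft_force: [-0.2, -0.4, 1.0]
width: -0.002
gripper_force: 0.0
```

```bash
cat > planC.py <<'E'
from planB import rows_to
from sim import *; from bench import ctrl
s=ctrl.observe(); q0=np.array(s['q']); print('NOW',q0.round(2),s['t'],s['eef_pos'].round(3)); print(R.from_rotvec(s['ee_rot']).as_matrix().round(3))
for sd in (25,35,45):
    Rx=R.from_rotvec(np.radians([-sd,0,0])); q=q0
    for tip,th,S,n in (((-60,230),66,1,8),((-120,150),63,1,10),((-120,130),61,1,8),((-100,105),61,0,8),((-85,90),61,0,6),((-54,80),61,0,6),((-20,95),61,0,6)):
        x,r=target(tip,th,np.pi); 
        rr=rows_to(q,x,Rx*r if S else r,n); q,e=run(q,rr); print(sd,tip,q.round(2),np.abs(e).max().round(4),n,rr[0][0].round(1),rr[0][1].round(2),x.round(3))
E
sed -i '/^D=/,$d' planB.py; python3 planC.py
```

```text
NOW [ 0.22  0.44 -0.09  1.71  0.05  1.1   1.72] 7.0 [ 0.544 -0.135  0.396]
[[-0.994 -0.035 -0.103]
 [-0.036  0.999  0.008]
 [ 0.103  0.012 -0.995]]
25 (-60, 230) [-0.23  0.29  0.33  2.13  0.86  0.39  0.94] 0.0 8 [-5.4  0.5 -1. ] [-3.13 -3.79  0.32] [ 0.501 -0.131  0.388]
25 (-120, 150) [-0.16  0.37  0.25  2.41  2.05  0.32 -0.3 ] 0.0 10 [-6.8  0.2 -8.4] [-0.01 -0.27  0.13] [ 0.433 -0.129  0.304]
25 (-120, 130) [ 0.16  0.41 -0.18  2.46  2.09  0.53 -0.35] 0.0 8 [-0.7  0.  -2.9] [-0.01 -0.23  0.11] [ 0.427 -0.129  0.281]
25 (-100, 105) [ 0.58  0.48 -0.51  2.37  2.39  0.23 -0.64] 0.0 8 [ 2.5 -0.1 -3.1] [ 3.12 -0.   -0.  ] [ 0.447 -0.129  0.256]
25 (-85, 90) [ 0.57  0.53 -0.51  2.35  2.39  0.26 -0.64] 0.0 6 [ 2.5 -0.1 -2.5] [ 0.  0. -0.] [ 0.462 -0.13   0.241]
25 (-54, 80) [ 0.52  0.57 -0.46  2.29  2.37  0.24 -0.62] 0.0 6 [ 5.2 -0.2 -1.7] [ 0.  0. -0.] [ 0.493 -0.131  0.231]
25 (-20, 95) [ 0.5   0.56 -0.46  2.19  2.    0.19 -0.26] 0.0 6 [ 5.7 -0.2  2.5] [-0.  0.  0.] [ 0.527 -0.132  0.246]
35 (-60, 230) [-0.35  0.32  0.41  2.16  1.18  0.47  0.66] 0.0 8 [-5.4  0.5 -1. ] [-4.35 -3.78  0.66] 
[... 900 characters left out ...]
2 -0.82  2.44  1.72  1.18  0.02] 0.0 10 [-6.8  0.2 -8.4] [-0.01 -0.21  0.21] [ 0.433 -0.129  0.304]
45 (-120, 130) [ 0.81  0.85 -1.52  2.46  1.67  1.74  0.14] 0.0232 8 [-0.7  0.  -2.9] [-0.01 -0.18  0.18] [ 0.427 -0.129  0.281]
45 (-100, 105) [ 1.1   0.9  -1.51  2.35  1.67  0.94  0.11] 0.0 8 [ 2.7  0.6 -6. ] [ 5.58 -0.01 -0.03] [ 0.447 -0.129  0.256]
45 (-85, 90) [ 1.06  0.94 -1.47  2.33  1.71  0.96  0.1 ] 0.0 6 [ 2.5 -0.1 -2.5] [-0.  0.  0.] [ 0.462 -0.13   0.241]
45 (-54, 80) [ 1.03  0.98 -1.44  2.27  1.72  0.96  0.14] 0.0 6 [ 5.2 -0.2 -1.7] [0. 0. 0.] [ 0.493 -0.131  0.231]
45 (-20, 95) [ 1.    0.97 -1.43  2.18  1.66  0.95  0.23] 0.0 6 [ 5.7 -0.2  2.5] [ 0. -0. -0.] [ 0.527 -0.132  0.246]
```

Emit:
step_arm:
  deltas:
    - [[-5.4,0.5,-1],[-4.35,-3.78,0.66]]
    - [[-5.4,0.5,-1],[-4.35,-3.78,0.66]]
    - [[-5.4,0.5,-1],[-4.35,-3.78,0.66]]
    - [[-5.4,0.5,-1],[-4.35,-3.78,0.66]]
    - [[-5.4,0.5,-1],[-4.35,-3.78,0.66]]
    - [[-5.4,0.5,-1],[-4.35,-3.78,0.66]]
    - [[-5.4,0.5,-1],[-4.35,-3.78,0.66]]
    - [[-5.4,0.5,-1],[-4.35,-3.78,0.66]]
    - [[-6,0,-8.4],[0,-0.2,0.2]]
    - [[-6,0,-8.4],[0,-0.2,0.2]]
    - [[-6,0,-8.4],[0,-0.2,0.2]]
    - [[-6,0,-8.4],[0,-0.2,0.2]]
    - [[-6,0,-8.4],[0,-0.2,0.2]]
    - [[-6,0,-8.4],[0,-0.2,0.2]]
    - [[-6,0,-8.4],[0,-0.2,0.2]]
    - [[-6,0,-8.4],[0,-0.2,0.2]]

```text
t: 8.6
eef_pos: [0.454, -0.1291, 0.32]
ee_rot: [-0.155, 2.581, -0.787]
ft_force: [-0.2, -0.3, -0.1]
width: 0.003
gripper_force: 0.0
```

```bash
cat > planD.py <<'E'
from planB import rows_to
from sim import *; from bench import ctrl
s=ctrl.observe(); q0=np.array(s['q']); print('NOW',q0.round(2),s['t'],s['eef_pos'].round(3)); print(R.from_rotvec(s['ee_rot']).as_matrix().round(3))
q=q0
for tip,th,n in (((-110,120),61,10),((-85,90),61,6),((-54,80),61,6),((-20,95),61,6)):
        x,r=target(tip,th,np.pi); 
        rr=rows_to(q,x,r,n); q,e=run(q,rr); print(tip,q.round(2),np.abs(e).max().round(4),n,rr[0][0].round(1),rr[0][1].round(2),x.round(3))
E
python3 planD.py
```

```text
NOW [-0.33  0.39  0.4   2.36  1.83  0.39 -0.05] 8.6 [ 0.454 -0.129  0.32 ]
[[-0.899  0.019  0.437]
 [-0.228  0.832 -0.505]
 [-0.373 -0.554 -0.744]]
(-110, 120) [ 0.55  0.43 -0.46  2.38  2.44  0.18 -0.7 ] 0.0 10 [-1.6  0.1 -4.8] [ 3.36 -0.32  0.01] [ 0.437 -0.129  0.271]
(-85, 90) [ 0.54  0.52 -0.47  2.35  2.46  0.25 -0.71] 0.0 6 [ 4.2 -0.1 -5. ] [-0. -0.  0.] [ 0.462 -0.13   0.241]
(-54, 80) [ 0.49  0.56 -0.43  2.29  2.43  0.23 -0.69] 0.0 6 [ 5.2 -0.2 -1.7] [-0. -0.  0.] [ 0.493 -0.131  0.231]
(-20, 95) [ 0.49  0.56 -0.44  2.19  2.03  0.18 -0.29] 0.0 6 [ 5.7 -0.2  2.5] [-0. -0.  0.] [ 0.527 -0.132  0.246]
```

Emit:
step_arm:
  deltas:
    - [[-2,0,-9.6],[0,0,0]]
    - [[-2,0,-9.6],[0,0,0]]
    - [[-2,0,-9.6],[0,0,0]]
    - [[-2,0,-9.6],[0,0,0]]
    - [[-2,0,-9.6],[0,0,0]]
    - [[0,0,0],[3.36,-0.32,0]]
    - [[0,0,0],[3.36,-0.32,0]]
    - [[0,0,0],[3.36,-0.32,0]]
    - [[0,0,0],[3.36,-0.32,0]]
    - [[0,0,0],[3.36,-0.32,0]]
    - [[0,0,0],[3.36,-0.32,0]]
    - [[0,0,0],[3.36,-0.32,0]]
    - [[0,0,0],[3.36,-0.32,0]]
    - [[0,0,0],[3.36,-0.32,0]]
    - [[0,0,0],[3.36,-0.32,0]]

```text
t: 10.1
eef_pos: [0.4439, -0.1294, 0.2727]
ee_rot: [0.044, 2.639, -0.013]
ft_force: [-0.6, 0.2, -2.1]
width: 0.002
gripper_force: 0.0
```

```bash
python3 planD.py
python3 - <<'E'
from h import *
d=snap('side','side2'); c=d['image'][80:200,300:460,::-1]; cv2.imwrite('pics/cs2.png',cv2.resize(c,None,fx=5,fy=5,interpolation=cv2.INTER_CUBIC))
E
```

```text
NOW [ 0.57  0.44 -0.47  2.36  2.32  0.17 -0.58] 10.1 [ 0.444 -0.129  0.273]
[[-0.876  0.033  0.481]
 [ 0.029  0.999 -0.017]
 [-0.482 -0.001 -0.876]]
(-110, 120) [ 0.59  0.44 -0.51  2.38  2.34  0.19 -0.59] 0.0 10 [-0.6  0.1 -0.1] [ 0.01 -0.02  0.  ] [ 0.437 -0.129  0.271]
(-85, 90) [ 0.58  0.53 -0.53  2.35  2.36  0.27 -0.61] 0.0 6 [ 4.2 -0.1 -5. ] [ 0.  0. -0.] [ 0.462 -0.13   0.241]
(-54, 80) [ 0.53  0.57 -0.48  2.29  2.33  0.25 -0.58] 0.0 6 [ 5.2 -0.2 -1.7] [-0.  0.  0.] [ 0.493 -0.131  0.231]
(-20, 95) [ 0.48  0.56 -0.43  2.19  2.04  0.18 -0.3 ] 0.0 6 [ 5.7 -0.2  2.5] [ 0. -0. -0.] [ 0.527 -0.132  0.246]
```

View pics/cs2.png

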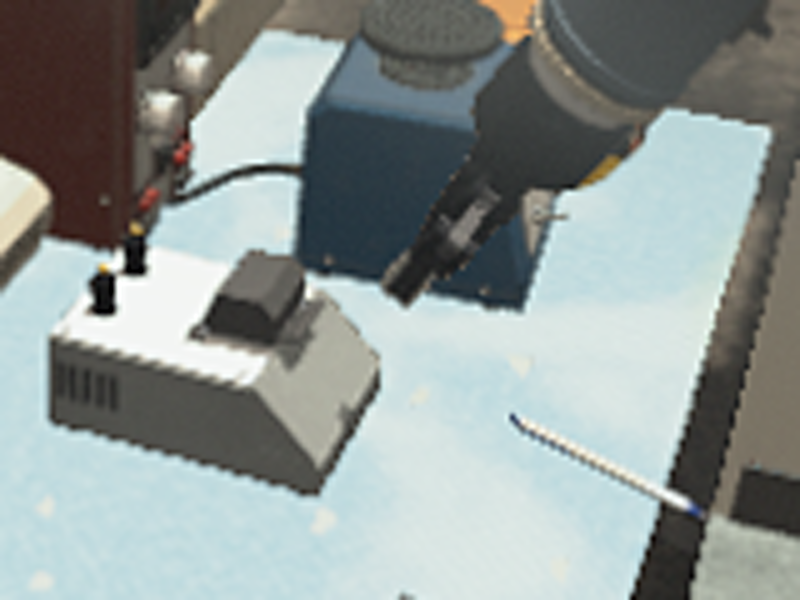

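```bash
cat > plane.py <<'E'
import numpy as np, cv2
# guard points rel hinge (mm), shut: lip edge circle, tab underside, wall, roof
a=np.linspace(0,2*np.pi,24)
G=np.vstack([np.c_[-60+3*np.cos(a),8+3*np.sin(a)],
 np.c_[np.linspace(-48,-60,30),np.linspace(1.5,6.5,30)],np.c_[np.linspace(-48,-60,30),np.linspace(4.5,9.5,30)],
 np.c_[np.full(30,-48),np.linspace(0,32,30)],np.c_[np.full(30,-45.5),np.linspace(0,29.5,30)],np.c_[np.linspace(-45.5,0,40),np.full(40,29.5)],np.c_[np.linspace(-48,-45.5,5),np.zeros(5)]])
def finger(c,th,t=22,L=70):
    u=np.array([-np.cos(np.radians(th)),np.sin(np.radians(th))]); n=np.array([np.sin(np.radians(th)),np.cos(np.radians(th))])
    c=np.array(c,float); return np.array([c,c+L*u,c+L*u-t*n,c-t*n]) # c = upper rear corner
def phi(c,th,ph0):
    F=finger(c,th).astype(np.float32)
    for p in np.arange(ph0,1.6,.01):
        X=np.c_[G[:,0]*np.cos(p)+G[:,1]*np.sin(p),-G[:,0]*np.sin(p)+G[:,1]*np.cos(p)]+[4,81]
        if max(cv2.pointPolygonTest(F,(float(x),float(y)),True) for x,y in X)<=.0: return p
    return 9
def gap(c,th):
    F=finger(c,th); k=min(F[0,1]-76 if F[0,0]>-45 else (F[0,1]-76-(F[0,0]+45))*.707,(F[3,1]-76) if F[3,0]>-45 else (F[3,1]-76-(F[3,0]+45))*.707); return k
def ball(c,th): # dist of toggle ball surface (off) to finger, + = clear
    return -cv2.pointPolygonTest(finger(c,th).astype(np.float32),(-28.5,103.),True)-5
if __name__=='__main__':
  th=61
  for c0 in ((-52,77),(-55,75),(-49,77)):
    p=0;print('--')
    for d in [(0,0),(0,5),(0,10),(2,15),(4,20),(7,25),(12,26),(17,26),(22,26),(26,24),(30,22),(34,22),(38,22)]:
        c=(c0[0]+d[0],c0[1]+d[1])
        # guard falls back: search min phi from 0 but connected from above
        p=phi(c,th,max(0,p-.15)); print(c,'phi',round(p,2),'gap',round(gap(c,th),1),'ball',round(ball(c,th),1))
E
python3 plane.py
python3 - <<'E'
from h import *
d=load('side2')
f=lambda a,b:(300+(a+.5)/5-.5,80+(b+.5)/5-.5)
for n,c in dict(tip1=(392,287),tip2=(405,295),lip=(300,350),roof=(255,270)).items(): print(n,pt(d,*f(*c)).round(4))
print('tipcorner at y=-.118 plane:')
E
```

```text
--
(-52, 77) phi 0.02 gap 5.7 ball 28.2
(-52, 82) phi 0.09 gap 9.2 ball 25.7
(-52, 87) phi 0.15 gap 12.7 ball 23.3
(-50, 92) phi 0.24 gap 14.8 ball 19.2
(-48, 97) phi 0.33 gap 17.0 ball 15.4
(-45, 102) phi 0.42 gap 18.4 ball 11.5
(-40, 103) phi 0.51 gap 21.6 ball 6.5
(-35, 103) phi 0.59 gap 18.1 ball 1.5
(-30, 103) phi 0.67 gap 14.5 ball -3.5
(-26, 101) phi 0.72 gap 10.3 ball -6.2
(-22, 99) phi 0.77 gap 12.3 ball -8.7
(-18, 99) phi 0.85 gap 12.3 ball -12.2
(-14, 99) phi 0.92 gap 12.3 ball -15.5
--
(-55, 75) phi 0.0 gap 6.4 ball 31.8
(-55, 80) phi 0.0 gap 9.9 ball 29.3
(-55, 85) phi 0.06 gap 13.4 ball 26.9
(-53, 90) phi 0.16 gap 15.6 ball 22.7
(-51, 95) phi 0.25 gap 17.7 ball 18.9
(-48, 100) phi 0.35 gap 19.1 ball 14.7
(-43, 101) phi 0.45 gap 22.3 ball 9.6
(-38, 101) phi 0.53 gap 18.8 ball 4.7
(-33, 101) phi 0.61 gap 15.3 ball -0.1
(-29, 99) phi 0.65 gap 11.0 ball -2.6
(-25, 97) phi 0.69 gap 10.3 ball -5.2
(-21, 97) phi 0.77 gap 10.3 ball -8.7
(-17, 97) phi 0.85 gap 10.3 ball -12.1
--
(-49, 77) phi 0.09 gap 3.5 ball 25.5
(-49, 82) phi 0.15 gap 7.1 ball 23.1
(-49, 87) phi 0.21 gap 10.6 ball 20.7
(-47, 92) phi 0.29 gap 12.7 ball 16.5
(-45, 97) phi 0.38 gap 14.8 ball 12.6
(-42, 102) phi 0.47 gap 22.3 ball 8.5
(-37, 103) phi 0.56 gap 19.5 ball 3.5
(-32, 103) phi 0.64 gap 16.0 ball -1.5
(-27, 103) phi 0.72 gap 12.4 ball -5.7
(-23, 101) phi 0.78 gap 14.3 ball -8.8
(-19, 99) phi 0.83 gap 12.3 ball -11.4
(-15, 99) phi 0.9 gap 12.3 ball -14.9
(-11, 99) phi 0.98 gap 12.3 ball -13.6
tip1 [ 0.5253 -0.1207  0.131 ]
tip2 [ 0.5167 -0.1176  0.1296]
lip [ 0.5803 -0.1347  0.0633]
roof [ 0.6129 -0.1379  0.1107]
tipcorner at y=-.118 plane:
```

Run:
```python
from h import *
d=load('side2'); f=lambda a,b:(300+(a+.5)/5-.5,80+(b+.5)/5-.5)
def py(u,v,y):
    a=pt(d,u,v,z=.0);b=pt(d,u,v,z=.2); t=(y-a[1])/(b[1]-a[1]); return a+t*(b-a)
for c in ((383,278),(405,305),(412,298)): print(c,py(*f(*c),-.119).round(4))
```

```text
(383, 278) [ 0.5308 -0.119   0.1367]
(405, 305) [ 0.5162 -0.119   0.122 ]
(412, 298) [ 0.5127 -0.119   0.1277]
```

Emit:
step_arm:
  deltas:
    - [[0,0,-10],[0,0,0]]
    - [[0,0,-10],[0,0,0]]
    - [[5,0,-10],[0,0,0]]
    - [[6,0,-10],[0,0,0]]
    - [[6,0,-8],[0,0,0]]
    - [[0,0,0],[0,0,0]]

```text
t: 10.75
eef_pos: [0.4612, -0.1296, 0.223]
ee_rot: [0.045, 2.642, -0.014]
ft_force: [-0.7, 0.1, -0.0]
width: 0.001
gripper_force: 0.0
```

```bash
cat > where.py <<'E'
from ik import *; from bench import ctrl
s=ctrl.observe(); M=R.from_rotvec(s['ee_rot']).as_matrix(); d=M[:,2]; x=-M[:,0]
c=s['eef_pos']+.173*d+.011*x
b=R.from_euler('Z',-yaw).apply(c-O)*1000
print('t',round(s['t'],2),'corner box mm',b.round(1),'theta',np.degrees(np.arcsin(-d[2])).round(1),'q',np.round(s['q'],2),'F',np.round(s['ft_force'],1))
E
python3 where.py
python3 - <<'E'
from h import *
d=snap('side','side3'); c=d['image'][90:190,310:430,::-1]; cv2.imwrite('pics/cs3.png',cv2.resize(c,None,fx=6,fy=6,interpolation=cv2.INTER_CUBIC))
E
```

```text
t 10.75 corner box mm [-77.4  -0.3  76.4] theta 61.4 q [ 0.6   0.58 -0.56  2.36  2.38  0.33 -0.62] F [-0.7  0.1 -0. ]
```

View pics/cs3.png

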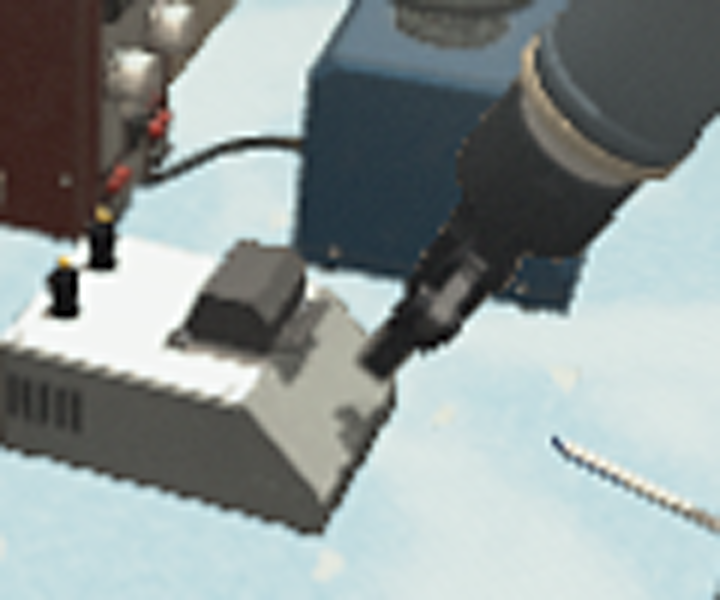

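```bash
cat > proj.py <<'E'
from h import *; from ik import *
d=load('side3'); Pi=np.linalg.inv(d['pose'])
K=np.array([[d['fx'],0,d['cx']],[0,d['fy'],d['cy']],[0,0,1.]])
def pr(p):
    p=Pi[:3,:3]@p+Pi[:3,3]; return cv2.projectPoints(p.reshape(1,3),np.zeros(3),np.zeros(3),K,np.array([d['k1'],0,0,0,0.]))[0][0,0]
def crop(p,o=(310,90),k=6): u=pr(p); return ((u-o+.5)*k-.5).round(0)
def B(x,y,z): return O+R.from_euler('Z',yaw).apply(np.array([x,y,z])/1000)
E
python3 - <<'E'
from proj import *
s=ctrl.observe(); M=R.from_rotvec(s['ee_rot']).as_matrix(); dd=M[:,2]; x=-M[:,0]; y=M[:,1]
for L in (.160,.167,.173,.186):
    print(L,[crop(s['eef_pos']+L*dd+a*x+b*y).tolist() for a,b in ((.011,.0145),(-.011,.0145),(.011,-.0145),(-.011,-.0145))])
print('lip ends',crop(B(-56,20,89)),crop(B(-56,-20,89)),'edge z31',crop(B(-90,60,31)),crop(B(-45,60,76)),crop(B(-90,-60,31)),crop(B(-45,-60,76)),'roof',crop(B(-44,27,113)),crop(B(-44,-27,113)))
E
```

```text
0.16 [[357.0, 351.0], [393.0, 378.0], [376.0, 321.0], [411.0, 347.0]]
0.167 [[350.0, 360.0], [385.0, 386.0], [368.0, 329.0], [403.0, 356.0]]
0.173 [[343.0, 367.0], [379.0, 394.0], [362.0, 337.0], [397.0, 363.0]]
0.186 [[330.0, 383.0], [365.0, 409.0], [348.0, 352.0], [383.0, 378.0]]
lip ends [299. 342.] [326. 301.] edge z31 [329. 498.] [249. 402.] [403. 369.] [329. 278.] roof [275. 303.] [312. 248.]
```

Emit:
step_arm:
  deltas:
    - [[2,0,-3],[0,0,0]]
    - [[6,0,-4],[0,0,0]]
    - [[6,0,0],[0,0,0]]
    - [[6,0,0],[0,0,0]]
    - [[0,0,0],[0,0,0]]

```text
t: 11.3
eef_pos: [0.4815, -0.1302, 0.2167]
ee_rot: [0.046, 2.641, -0.016]
ft_force: [0.6, 0.0, -0.2]
width: -0.0
gripper_force: 0.0
```

```bash
python3 where.py
python3 - <<'E'
from h import *
d=snap('side','side4'); c=d['image'][125:165,345:399,::-1]; cv2.imwrite('pics/cs4.png',cv2.resize(c,None,fx=14,fy=14,interpolation=cv2.INTER_CUBIC))
E
```

```text
t 11.3 corner box mm [-57.   -0.5  70.2] theta 61.4 q [ 0.57  0.6  -0.54  2.32  2.36  0.32 -0.6 ] F [ 0.6  0.  -0.2]
```

View pics/cs4.png

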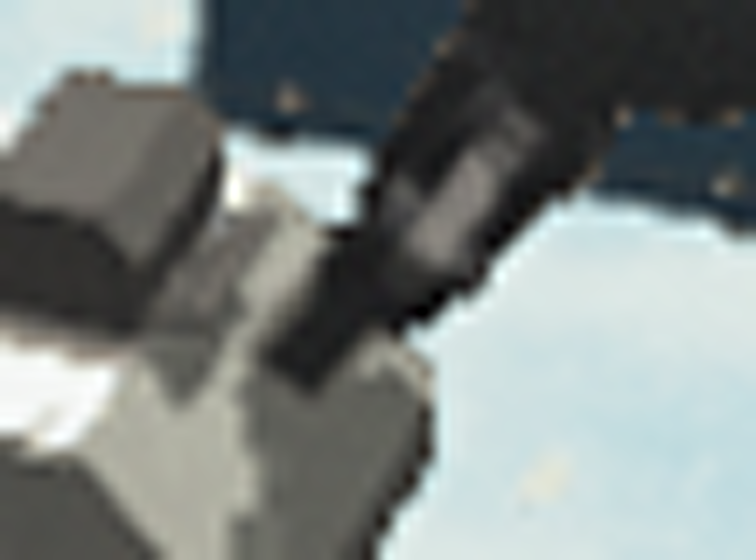

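Run:
```python
import proj; from proj import *
s=ctrl.observe(); M=R.from_rotvec(s['ee_rot']).as_matrix(); dd=M[:,2]; x=-M[:,0]; y=M[:,1]
C=lambda p:crop(p,(345,125),14).tolist()
for L in (.157,.165,.173): print(L,[C(s['eef_pos']+L*dd+a*x+b*y) for a,b in ((.011,.0145),(.0055,.0145),(-.0055,.0145),(-.011,.0145),(.011,0),(-.011,0))])
print('lip ends',C(B(-56,20,89)),C(B(-56,-20,89)),'wallfoot',C(B(-44,27,82)),C(B(-44,-27,82)),'roof',C(B(-44,27,113)),C(B(-44,-27,113)),'edge',C(B(-45,60,76)),C(B(-45,-60,76)),C(B(-90,-60,31)))
d=load('side4'); 
for c in ((340,290),(310,340),(290,365),(200,270),(180,320),(170,150)):
    print(c,pt(d,345+(c[0]+.5)/14-.5,125+(c[1]+.5)/14-.5).round(4))
```

```text
0.157 [[259.0, 325.0], [279.0, 340.0], [320.0, 371.0], [341.0, 387.0], [281.0, 289.0], [363.0, 351.0]]
0.165 [[239.0, 347.0], [260.0, 363.0], [301.0, 394.0], [321.0, 409.0], [262.0, 312.0], [343.0, 373.0]]
0.173 [[220.0, 370.0], [241.0, 385.0], [281.0, 416.0], [302.0, 432.0], [243.0, 334.0], [323.0, 396.0]]
lip ends [209.0, 309.0] [271.0, 213.0] wallfoot [143.0, 340.0] [228.0, 211.0] roof [151.0, 218.0] [238.0, 90.0] edge [91.0, 449.0] [279.0, 160.0] [451.0, 372.0]
(340, 290) [ 0.5453 -0.102   0.1091]
(310, 340) [ 0.5557 -0.1232  0.0801]
(290, 365) [ 0.5587 -0.1198  0.0751]
(200, 270) [ 0.5819 -0.1263  0.0893]
(180, 320) [ 0.5808 -0.1093  0.0876]
(170, 150) [ 0.5953 -0.1434  0.1059]
```

Emit:
step_arm:
  deltas:
    - [[4,0,0],[0,0,0]]
    - [[4,0,0],[0,0,0]]
    - [[3,0,0],[0,0,0]]
    - [[0,0,0],[0,0,0]]

```text
t: 11.75
eef_pos: [0.4911, -0.1303, 0.2164]
ee_rot: [0.046, 2.643, -0.016]
ft_force: [-2.5, 0.3, 4.1]
width: -0.001
gripper_force: 2.7
```

Emit:
step_arm:
  deltas:
    - [[1.5,0,2],[0,0,0]]
    - [[0.5,0,3],[0,0,0]]
    - [[0,0,4],[0,0,0]]
    - [[0,0,4],[0,0,0]]
    - [[0,0,4],[0,0,0]]
    - [[0,0,0],[0,0,0]]

```text
t: 12.35
eef_pos: [0.4937, -0.1302, 0.2343]
ee_rot: [0.046, 2.641, -0.016]
ft_force: [-0.1, 0.6, 0.4]
width: -0.001
gripper_force: 0.3
```

```bash
python3 where.py
python3 - <<'E'
from h import *
d=snap('side','side5'); c=d['image'][120:165,335:395,::-1]; cv2.imwrite('pics/cs5.png',cv2.resize(c,None,fx=13,fy=13,interpolation=cv2.INTER_CUBIC))
E
```

```text
t 12.35 corner box mm [-44.7  -0.1  87.7] theta 61.3 q [ 0.52  0.56 -0.47  2.28  2.3   0.24 -0.55] F [-0.1  0.6  0.4]
```

View pics/cs5.png

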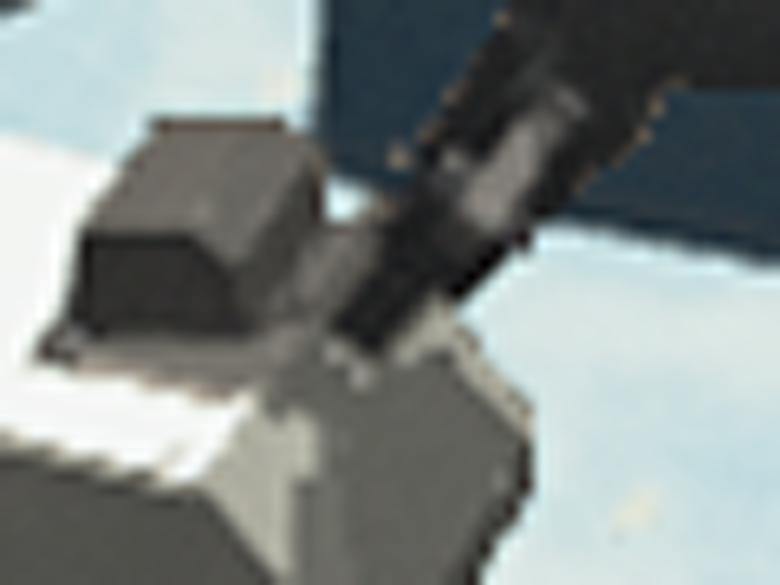

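```bash
cat > guard.py <<'E'
from proj import *; import sys
d=load(sys.argv[1]); L=[]
for v in range(100,170):
    for u in range(320,400):
        p=pt(d,u,v); b=R.from_euler('Z',-yaw).apply(p-O)*1000
        if abs(b[1])<22 and -60<b[0]<20 and b[2]>80: L.append([u,v,*b])
L=np.array(L)
for x0 in range(-60,15,8):
    m=L[(L[:,2]>=x0)&(L[:,2]<x0+8)]
    if len(m): print(x0,len(m),'zmax',m[:,4].max().round(1),'med',np.median(m[:,4]).round(1))
E
for f in side1 side4 side5; do echo $f; python3 guard.py $f; done
```

```text
side1
-60 17 zmax 90.4 med 89.5
-52 13 zmax 89.4 med 86.5
-44 53 zmax 110.3 med 101.7
-36 23 zmax 112.7 med 110.8
-28 21 zmax 113.0 med 111.1
-20 24 zmax 113.9 med 111.2
-12 18 zmax 113.0 med 111.4
side4
-60 18 zmax 91.9 med 88.8
-52 14 zmax 88.9 med 86.4
-44 54 zmax 109.7 med 100.6
-36 24 zmax 112.8 med 110.8
-28 22 zmax 112.3 med 111.2
-20 22 zmax 113.0 med 110.4
-12 19 zmax 113.6 med 111.1
side5
-60 26 zmax 107.9 med 101.3
-52 14 zmax 105.8 med 101.1
-44 43 zmax 114.1 med 102.6
-36 24 zmax 118.3 med 115.0
-28 24 zmax 119.8 med 118.4
-20 20 zmax 118.8 med 116.9
-12 17 zmax 117.5 med 114.9
-4 17 zmax 114.8 med 112.7
```

Emit:
step_arm:
  deltas:
    - [[1,0,4],[0,0,0]]
    - [[1,0,4],[0,0,0]]
    - [[2,0,4],[0,0,0]]
    - [[3,0,3],[0,0,0]]
    - [[3,0,1],[0,0,0]]
    - [[2,0,0],[0,0,0]]
    - [[0,0,0],[0,0,0]]

```text
t: 13.1
eef_pos: [0.5057, -0.1302, 0.2496]
ee_rot: [0.046, 2.642, -0.016]
ft_force: [0.2, -0.2, -1.8]
width: -0.001
gripper_force: 0.2
```

```bash
python3 where.py
python3 - <<'E'
from h import *
d=snap('side','side6'); c=d['image'][110:165,330:403,::-1]; cv2.imwrite('pics/cs6.png',cv2.resize(c,None,fx=10.8,fy=10.8,interpolation=cv2.INTER_CUBIC))
E
python3 guard.py side6
```

```text
t 13.1 corner box mm [-33.    0.3 103. ] theta 61.4 q [ 0.49  0.53 -0.43  2.24  2.14  0.18 -0.4 ] F [ 0.2 -0.2 -1.8]
-60 24 zmax 146.3 med 114.7
-52 23 zmax 126.0 med 114.1
-44 25 zmax 123.7 med 119.2
-36 23 zmax 118.7 med 113.0
-28 38 zmax 125.9 med 121.2
-20 27 zmax 129.5 med 126.1
-12 16 zmax 128.4 med 126.1
-4 12 zmax 124.2 med 120.1
4 13 zmax 118.9 med 115.7
12 5 zmax 113.5 med 112.1
```

View pics/cs6.png

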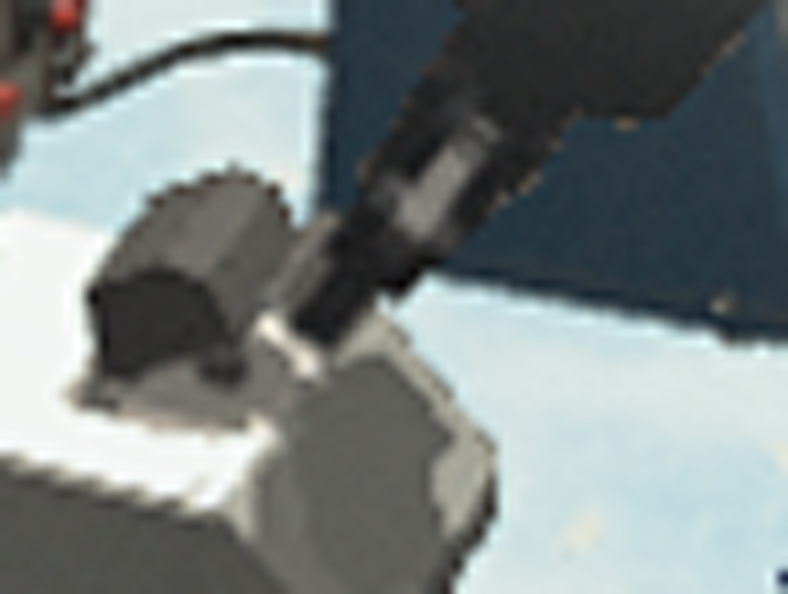

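Emit:
step_arm:
  deltas:
    - [[3,0,0],[0,0,0]]
    - [[3,0,-1],[0,0,0]]
    - [[3,0,-1],[0,0,0]]
    - [[3,0,-1],[0,0,0]]
    - [[0,0,0],[0,0,0]]

```text
t: 13.65
eef_pos: [0.518, -0.1302, 0.2463]
ee_rot: [0.046, 2.642, -0.016]
ft_force: [-1.1, -0.4, -1.1]
width: 0.001
gripper_force: 0.2
```

```bash
python3 where.py
```

```text
t 13.65 corner box mm [-20.6   0.7  99.7] theta 61.4 q [ 0.48  0.55 -0.42  2.22  2.08  0.18 -0.34] F [-1.1 -0.4 -1.1]
```

Emit:
step_arm:
  deltas:
    - [[2.5,0,0],[0,0,0]]
    - [[2.5,0,0],[0,0,0]]
    - [[2,0,0],[0,0,0]]
    - [[0,0,0],[0,0,0]]

```text
t: 14.05
eef_pos: [0.5246, -0.1302, 0.2464]
ee_rot: [0.046, 2.642, -0.016]
ft_force: [-0.9, 0.0, 0.2]
width: -0.002
gripper_force: 0.4
```

```bash
python3 where.py
python3 - <<'E'
from h import *
d=snap('side','side7'); c=d['image'][110:165,330:403,::-1]; cv2.imwrite('pics/cs7.png',cv2.resize(c,None,fx=10.8,fy=10.8,interpolation=cv2.INTER_CUBIC))
E
python3 guard.py side7
```

```text
t 14.05 corner box mm [-14.1   0.9  99.8] theta 61.4 q [ 0.48  0.56 -0.43  2.2   2.02  0.18 -0.28] F [-0.9  0.   0.2]
-60 24 zmax 231.2 med 187.9
-52 19 zmax 174.1 med 160.0
-44 18 zmax 158.6 med 111.4
-36 37 zmax 138.9 med 116.5
-28 27 zmax 134.6 med 108.8
-20 41 zmax 129.8 med 122.8
-12 28 zmax 132.1 med 130.1
-4 18 zmax 132.0 med 129.7
4 10 zmax 129.7 med 125.6
12 4 zmax 118.3 med 114.7
```

View pics/cs7.png

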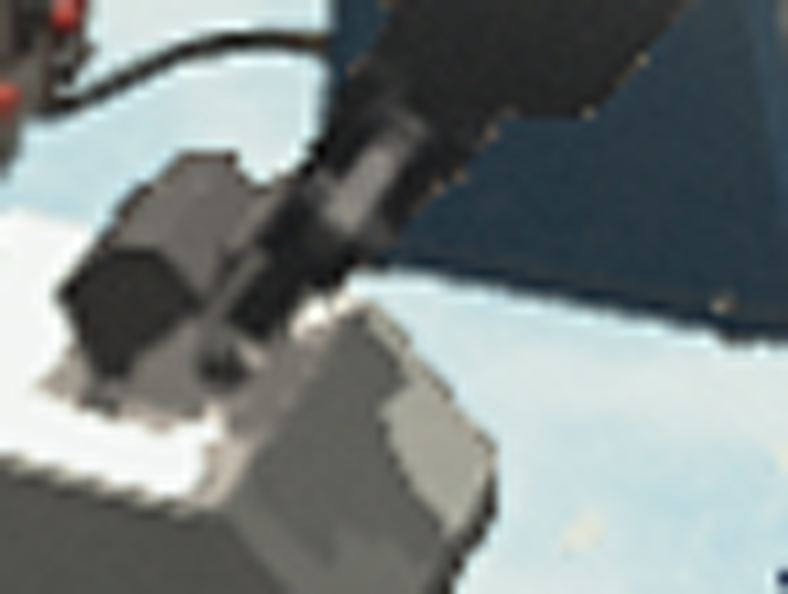

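Emit:
step_arm:
  deltas:
    - [[1.5,0,0],[0,0,0]]
    - [[0,0,0],[0,0,0]]

```text
t: 14.3
eef_pos: [0.5253, -0.1302, 0.2462]
ee_rot: [0.046, 2.644, -0.016]
ft_force: [-4.9, -0.8, 1.3]
width: 0.001
gripper_force: 2.3
```

Emit:
step_arm:
  deltas:
    - [[1.5,0,0],[0,0,0]]
    - [[0,0,0],[0,0,0]]

```text
t: 14.5
eef_pos: [0.5259, -0.1302, 0.246]
ee_rot: [0.046, 2.645, -0.015]
ft_force: [-11.2, 0.1, 7.1]
width: -0.004
gripper_force: 6.4
```

Emit:
step_arm:
  deltas:
    - [[-4,0,0],[0,0,0]]
    - [[-4,0,1],[0,0,0]]
    - [[-4,0,1],[0,0,0]]
    - [[-5,0,1],[0,0,0]]
    - [[-5,0,0],[0,0,0]]
    - [[-4,0,-1],[0,0,0]]
    - [[-4,0,-4],[0,0,0]]
    - [[-3,0,-5],[0,0,0]]
    - [[-3,0,-5],[0,0,0]]
    - [[-3,0,-5],[0,0,0]]
    - [[-4,0,-4],[0,0,0]]
    - [[-6,0,-4],[0,0,0]]
    - [[-10,0,-3],[0,0,0]]
    - [[-10,0,0],[0,0,0]]
    - [[-8,0,4],[0,0,0]]
    - [[-6,0,8],[0,0,0]]
    - [[0,0,0],[0,0,0]]

```text
t: 16.2
eef_pos: [0.4437, -0.1303, 0.2316]
ee_rot: [0.046, 2.642, -0.017]
ft_force: [-0.4, -0.1, -0.3]
width: 0.003
gripper_force: 0.0
```

```bash
python3 where.py
python3 - <<'E'
from h import *
d=snap('side','side8'); c=d['image'][90:190,290:410,::-1]; cv2.imwrite('pics/cs8.png',cv2.resize(c,None,fx=6,fy=6,interpolation=cv2.INTER_CUBIC))
E
python3 guard.py side8
```

```text
t 16.2 corner box mm [-94.8  -2.1  85.1] theta 61.4 q [ 0.72  0.58 -0.72  2.39  2.21  0.38 -0.45] F [-0.4 -0.1 -0.3]
-60 16 zmax 93.0 med 89.4
-52 15 zmax 89.9 med 87.1
-44 52 zmax 109.4 med 101.5
-36 27 zmax 112.8 med 110.3
-28 19 zmax 113.5 med 111.3
-20 22 zmax 112.5 med 110.9
-12 20 zmax 112.1 med 110.9
```

View pics/cs8.png

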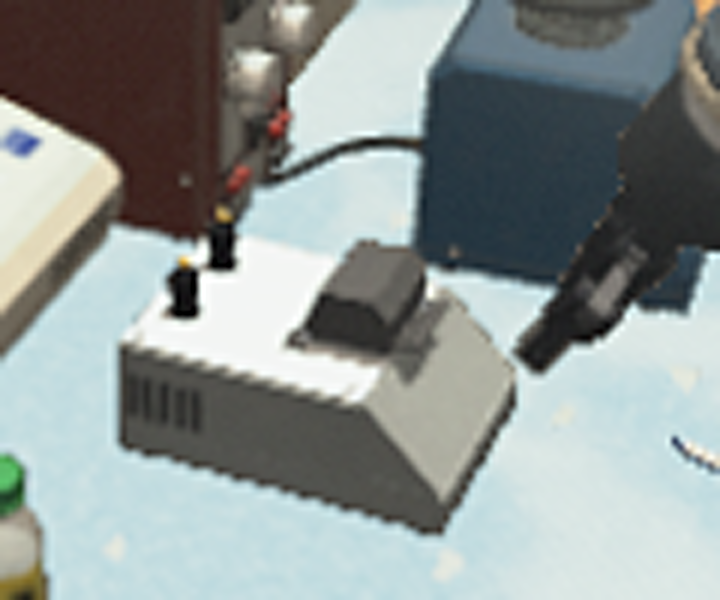

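The guard is fully shut: its roof is level at crop (365,280) and its heights match the first picture. The box has not moved, and the fingertip is clear of it at about (535,350).

```bash
python3 -c "
from bench import ticket
print(ticket.job_done())"
```

```text
the job is handed in; nothing more can be done
None
```

I handed the job in at about 16 s: I lifted the guard by its lip, pushed the toggle rearward until it met a firm stop, drew the fingers out and let the guard drop shut. The toggle itself was hidden, so "on" is judged from that firm stop (about 13 N) rather than seen, and the fingertips also touched the box's sloping front lightly (about 5 N) without visibly moving it.

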